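# Refit and clamp the chaff screen of a suction box

## Robot

A 6-joint arm with a two-finger parallel gripper is mounted at the origin on the work surface. World frame = base frame: x ahead of the robot, y to its left, z up, the work surface at z = 0. Lengths are in m, angles in rad, forces in N, time in s.
With the tool pointing down it reaches from about 0.2 to 0.875 m from the base axis. Payload 3.4 kg.
Tool frame: the origin (TCP) lies midway between the tips of the shut fingers; the grasp point (between the pads) lies 19 mm behind it (ctrl.tcp_to_grasp is the distance from the TCP to the grasp point, in m); z points along the fingers, y is the direction in which the jaws open and shut (so a half turn about z gives the same grasp; the last joint's range is limited). The gripper opens to 94 mm and grips with 3 to 60 N. Pads are 16 mm wide; open, the fingers measure 119 mm over their backs; the gripper's body (75 mm by 177 mm) begins 78 mm behind the grasp point.
Start: joints at [-1.465, 0.276, 1.505, -0, 1.361, -0.121], TCP at [0.129, -0.56, 0.205] pointing down, gripper open.
Joint ranges: [-2.89, 2.89], [-0.75, 2.08], [0.22, 2.7], [-1.18, 4.32], [0.11, 2.71], [-2.7, 2.7]. Speed limits (rad/s): [2.57, 2.57, 3.14, 3.14, 3.14, 3.14].

## Interface

Orientations are given as [roll, pitch, yaw] about the fixed x, y, z axes, in that order (R = Rz(yaw) Ry(pitch) Rx(roll)).
In Python, from rig import readout, grab_frame, get_calibration, job, ctrl gives the robot as it stands.
- The arm moves only by the tool step_arm, never from a script. Its argument "deltas" is text: rows parted by semicolons, each of 4 numbers parted by spaces: the shift along the world's x, y, z in cm, then the turn about the world's z in rad. A call has 1 to 8 rows; each row shifts and turns the pose as measured when the row begins; what a row does not reach is not made up. A row lasts 1/10 s, in which the tool goes at most 50 mm and 8.59 degrees, less where a joint would pass 70% of its speed; a pose out of reach is approached as far as the arm can. A call with a gripper value outside its range is refused whole. "grip" is the closure, from -1 (fully open) to 1 (shut), set as the call begins (left out, the last holds). The fingers move at their own pace and stop on an object; "grip_force" is the grip in N (left out, the last holds). Time passes only in rows, so rows that do not move let the fingers close. It gives the time, the measured TCP pose, the force and the opening at its end, in the units of the state.
- readout.state(): the state, without advancing time (a new reading comes with each control period).
- grab_frame(name): name is "scene" or "top" or "wrist"; returns (picture, depth): 480x640x3 uint8, red, green, blue; 480x640 float32, m along the optical axis (not along the pixel's ray), 0 where there is no reading.
- get_calibration(name): a dict with "fx", "fy", "cx", "cy" (pixels), "rvec" (rotation vector, rad) and "tvec" (3), from world to camera coordinates, as OpenCV has them; the wrist camera has in their place "hand_eye" (4x4, takes a point from camera to tool coordinates, whose origin is the TCP and whose axes are the flange's). Camera axes: x right, y down, z forward; pixel columns grow to the right and rows downward; lengths in m; the calibration is good to about 2 mm. A picture is of the moment at which its call begins: read the wrist's pose just before it. get_calibration takes no time and is no camera call.
- job.close_job(): hands the job in, once; it reports no verdict.
The state is a dict: "time_s": time; "q": joint angles; "qd": joint speeds; "effort": joint torques, N m; "position": TCP position; "orientation": TCP orientation; "force": force on the tool from outside, world axes, zero at the start; "torque": the same for the moment, N m; "width": finger opening in m.
Only numpy, scipy, OpenCV 4.12 (cv2) and the standard library are available. Lean on these libraries where they do the work, as an engineer would, in place of code of your own. Each camera call takes 0.05 s, during which the arm holds its last target. There are 200 camera calls.

## Task

Put the cleaned chaff screen back into the bench suction box: take the narrower of the two screens, push it from the loading ledge over the raised lip until it drops flat into its pocket under the raised clamp frame. Then swing the folding grip of the crank up, wind the crank clockwise until it stops so that the frame clamps the screen, fold the grip down flat again and let go. Leave everything else on the bench where it is.

Things in the scene. Friction and masses are not known exactly. Their poses are not given: they have to be found in the camera images.
- suction_box: Dark steel suction box, bolted to the bench. Origin: on the bench under the pocket's centre; z up, +x = the direction in which the screen is pushed in. All numbers of the box and its parts below are mm in this frame (z above the bench). Plenum 146 x 90 x 80 high, its top is the pocket floor. A pipe stub 68 in diameter leaves the back to x = 133 at z = 42; feet reach |y| = 67.
- pocket (a point): Centre of the pocket floor, at (0, 0, 80), axes as the suction box. Pocket 126 long (x -63 to 63), 70 wide (y -35 to 35), closed by side cheeks (7 thick, x -71 to 73) and a back wall up to z = 98, in front by the lip. The seated screen's origin comes here, with 3 of play all round.
- lip (a point): Middle of the lip's top, at (-67, 0, 90), axes as the suction box. The lip runs across the whole pocket, x -71 to -63, top z = 90; before it a ramp falls to z = 84 at x = -83.
- ledge (a point): Centre of the flat loading ledge before the lip, at (-123, 0, 84), axes as the suction box: x -163 to -83, 96 wide, 4 thick. On it two flared guides (3 thick, up to z = 98) run from y = +-46 at x = -116 to y = +-36 at x = -78.
- clamp (a point): Centre of the underside of the clamp's rubber gasket; moves with it, axes as the suction box. Frame and gasket: outline 100 x 62 (x -50 to 50), open windows, 13 thick. At crank 0 the underside is at z = 112, 22 over the lip; it sinks 3.82 per rad of the crank, so 18 or more is open at the start. The gasket is sprung, 3 N/mm, and gives up to 4.
- crank_axis (a point): On the crank's vertical axis, in the middle of the arm's height, at (0, 0, 162), axes as the suction box. Below it the bridge: posts at x -17 to 17, |y| 44 to 56, bar between them at z 134 to 146, screw nut 28 across above it.
- crank (a joint): Crank angle, rad: 0 = clamp frame fully raised, 6.28 (one turn) = end stop, screen clamped. Grows clockwise seen from above; the gasket meets a seated screen at about 5.8. The steel arm (18 wide, 62 long, z 158 to 166) points, in the suction box's frame, along 0.8 - q rad counterclockwise from +x. It stays where it is left; turning takes 0.12 N m, about 2 N at the grip.
- handle (a joint): Angle of the crank's folding grip, rad: 0 = folded flat on the arm, pointing back at the crank axis; 1.57 = swung up and standing upright (stop). Hinge horizontal, across the arm, 62 mm from the crank axis, z = 184. Wooden grip: round, 20 mm in diameter from 9 to 57 mm from the hinge, then a 25 mm knob to 70; spins freely on its pin. Stays where it is left (0.04 N m).
- screen: The screen to refit: flat steel cassette with a slotted screen, 120 x 64 x 10 mm, about 0.22 kg, long side along its x, lying flat; both faces and both ends alike. Origin: centre of its underside.
- wide_screen: Another slotted steel screen, 150 x 86 x 10 mm, too wide for the pocket; long side along its x. Origin: centre of its underside. Stays.
- trier: Sampling scoop of the roaster, half-round steel trough with a wooden handle, 210 mm long along its x, 25 wide and high. Origin: middle of its underside. Stays.
- canister: Steel canister with a dark lid and wooden knob, 94 mm in diameter, 150 high. Origin: centre of its underside. Stays.
- bowl: White cupping bowl, 100 mm across, 52 high. Origin: centre of its underside. Stays.
- brush: Cleaning brush with a wooden handle, 190 mm long along its x, 42 wide, 20 high. Origin: middle of its underside. Stays.
- jar: Amber glass jar with a lid, 80 mm in diameter, 115 high. Origin: centre of its underside. Stays.
- band: Steel pipe band, a ring 84 mm across with a lock block sticking out 19 mm more to its +x, 14 high. Origin: centre of its underside. Stays.
- scoop: Steel bean scoop, cup 64 mm across and 45 high, handle to its -x, 160 mm long in all. Origin: underside, 45 mm behind the cup's centre. Stays.
Mind the look-alikes: they are no part of the job. What is shaped like the screen but turquoise or yellow is not meant.

How it is judged:
By the outcome, as a careful person would: the job done as asked, in the order asked, and still so for the second after the job is handed in, with the robot touching nothing.
It also fails if it takes over 72 s, if anything falls off the work surface, if the arm or the gripper's body presses on something with over 40 N, if the wrist force passes 120 N, or if a joint passes its speed limit or range.

## Working session

There is one attempt and no reset: what is moved stays moved. The work goes in short steps, Python scripts to look and compute and a tool call to move; the robot and the scene stay as the last step left them, time stands still between calls to the robot, and variables do not carry over. Pictures are saved under pics/ and viewed, about 8 in all and at most 12, crops included, and the job is handed in when it is done.

Besides the shell and the picture viewer there is one more tool, called after "Request:" as name(argument=value, ...) on one line, values as JSON. step_arm: Moves the arm, as the interface text tells. Its arguments: {"type":"object","properties":{"deltas":{"type":"string"},"grip":{"type":"number"},"grip_force":{"type":"number"}},"required":["deltas"]}

```bash
ls; mkdir -p pics; cat > h.py <<'E'
import numpy as np, cv2
from rig import readout, grab_frame, get_calibration, job, ctrl
from scipy.spatial.transform import Rotation as R
def save(name,fn):
    st=readout.state(); im,d=grab_frame(name)
    cv2.imwrite(f'pics/{fn}.png',im[:,:,::-1]); np.savez(f'pics/{fn}.npz',d=d,p=st['position'],o=st['orientation'],name=name)
    return im,d
def cam(fn):
    z=np.load(f'pics/{fn}.npz'); name=str(z['name']); c=get_calibration(name)
    if 'rvec' in c:
        Rc=cv2.Rodrigues(np.array(c['rvec'],float))[0]; t=np.array(c['tvec'],float).ravel()
        Rw=Rc.T; o=-Rc.T@t
    else:
        H=np.array(c['hand_eye']); Rt=R.from_euler('xyz',z['o']).as_matrix()
        Rw=Rt@H[:3,:3]; o=Rt@H[:3,3]+z['p']
    return z['d'],c,Rw,o
def px(fn,u,v,zplane=None):
    d,c,Rw,o=cam(fn); r=Rw@np.array([(u-c['cx'])/c['fx'],(v-c['cy'])/c['fy'],1])
    if zplane is not None: return o+r*(zplane-o[2])/r[2]
    w=d[int(v)-1:int(v)+2,int(u)-1:int(u)+2]; return o+r*np.median(w[w>0])
def cloud(fn):
    d,c,Rw,o=cam(fn); v,u=np.indices(d.shape)
    P=np.stack([(u-c['cx'])/c['fx']*d,(v-c['cy'])/c['fy']*d,d],-1)@Rw.T+o; P[d==0]=np.nan; return P
def proj(fn,P):
    d,c,Rw,o=cam(fn); q=(np.asarray(P)-o)@Rw; return q[...,:2]/q[...,2:]*[c['fx'],c['fy']]+[c['cx'],c['cy']]
E
python3 - <<'E'
from h import *
save('top','top0'); save('scene','scene0')
print(readout.state(), ctrl.tcp_to_grasp)
E
```

```text
pics
{'time_s': 0.1, 'q': array([-1.46500488e+00,  2.76490166e-01,  1.50596326e+00,  7.75541266e-06,
        1.36068537e+00, -1.21002148e-01]), 'qd': array([ 0.00086436, -0.00134816, -0.00184784, -0.0012716 , -0.00118353,
        0.00173201]), 'effort': array([ 1.58834402e-03, -4.05455232e+01, -2.37780583e+01,  7.02493242e-02,
        2.99186481e-02, -4.30335353e-05]), 'position': array([ 0.12923602, -0.55978948,  0.20473219]), 'orientation': array([-3.14005873e+00, -1.94157208e-04,  2.26791824e-01]), 'force': array([ 0.06932099,  0.71309404, -0.12954777]), 'torque': array([-0.0272785 , -0.04457437,  0.00139921]), 'width': 0.09366685004924385} 0.0188
```

View pics/top0.png

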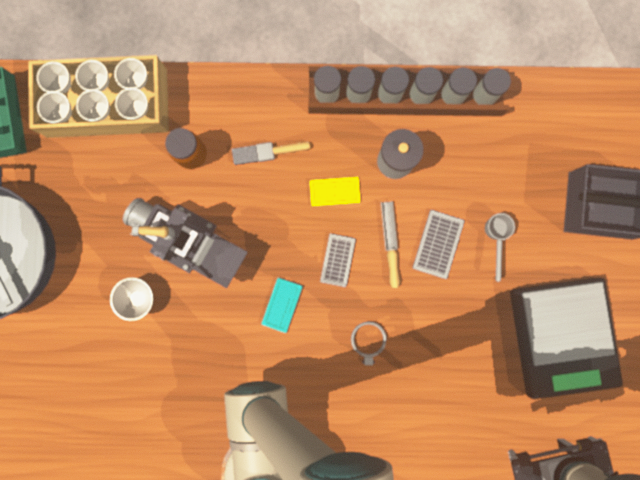

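View pics/scene0.png

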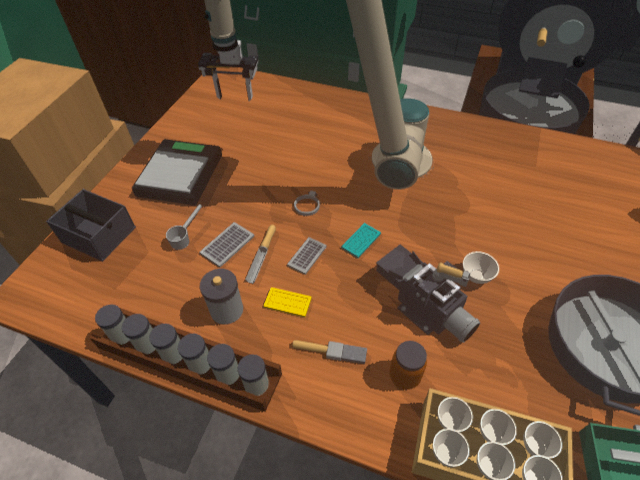

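Top view: the two slotted steel screens are at (338,260) and (439,244). The one at (338,260) is clearly the smaller and is the one meant; the turquoise (282,305) and yellow (335,191) plates are decoys. The box is at about (190,243), with its ledge at lower right (218,262). I'll measure both and confirm in an enlarged crop.

```bash
python3 - <<'E'
from h import *
P=cloud('top0')
im=cv2.imread('pics/top0.png')
print('scale',px('top0',338,260),px('top0',338,261))
for n,(u0,u1,v0,v1) in dict(scr=(312,362,228,295),wide=(405,472,205,285)).items():
    Q=P[v0:v1,u0:u1]; m=(Q[...,2]>0.004)&(Q[...,2]<0.02)
    pts=Q[m][:,:2].astype(np.float32)*1000
    r=cv2.minAreaRect(pts); print(n,r,m.sum(),np.median(Q[m][:,2]))
# box: points by height
Q=P[180:300,110:260].reshape(-1,3); Q=Q[~np.isnan(Q[:,0])]
print(np.histogram(Q[:,2],bins=np.arange(0,.28,.01)))
L=Q[(Q[:,2]>.080)&(Q[:,2]<.088)]
print('ledge',len(L),cv2.minAreaRect((L[:,:2]*1000).astype(np.float32)))
c1=cv2.resize(im[185:300,110:260],None,fx=5.2,fy=5.2,interpolation=cv2.INTER_CUBIC)
cv2.imwrite('pics/c1.png',c1)
E
```

```text
scale [ 0.51590958 -0.15567901  0.0078308 ] [ 0.51346882 -0.1556959   0.00819086]
scr ((513.8887329101562, -152.24391174316406), (160.55807495117188, 119.50773620605469), 0.7505086064338684) 1432 0.008634852980664132
wide ((557.4696044921875, -398.9853210449219), (194.21022033691406, 161.22491455078125), 0.16345876455307007) 2307 0.008334437531884786
(array([7183,  216,  129,   82,  101,  166,  153,  682, 2014,  456,  158,
         80,  368,   48,  587,  103,   49,   10,  108,  249,    2,    0,
          0,    0,    0,    0,    0,    0]), array([0.  , 0.01, 0.02, 0.03, 0.04, 0.05, 0.06, 0.07, 0.08, 0.09, 0.1 ,
       0.11, 0.12, 0.13, 0.14, 0.15, 0.16, 0.17, 0.18, 0.19, 0.2 , 0.21,
       0.22, 0.23, 0.24, 0.25, 0.26, 0.27, 0.28]))
ledge 1816 ((559.2942504882812, 204.80604553222656), (294.3128967285156, 102.99658203125), 59.61081314086914)
```

View pics/c1.png

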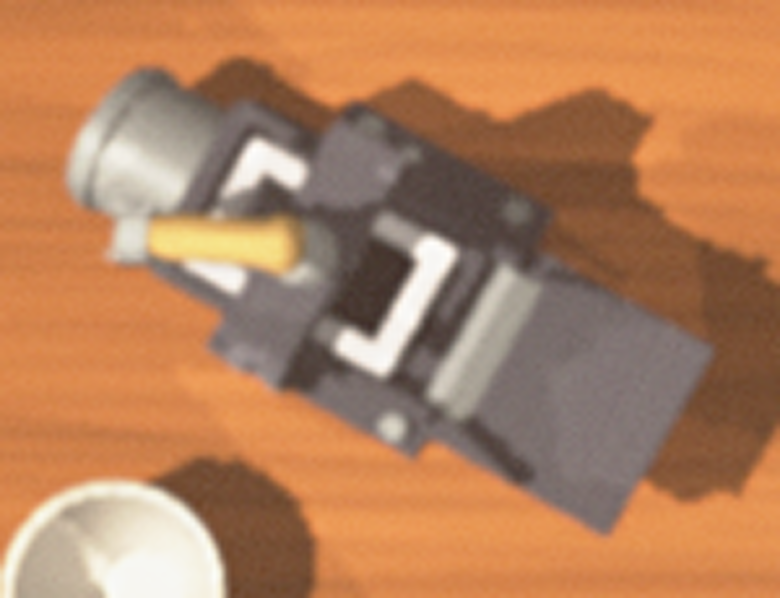

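The crop confirms the box: ledge outer corners at crop (713,349) and (607,534), lip strip from (520,280) to (450,400), folded grip hinge at about (130,240). The grip points back toward the crank axis. Next I move above the screen for a close look.

Request:
step_arm(deltas="4.8 5 1 -0.05; 4.8 5 1 -0.05; 4.8 5 1 -0.05; 4.8 5 1 -0.05; 4.8 5 0.5 -0.05; 4.8 5 0 -0.05; 4.8 5 0 -0.05; 4.4 5 0 -0.05")

```text
time_s: 0.9
position: [0.403, -0.2685, 0.2349]
orientation: [-3.136, 0.001, -0.203]
force: [1.5, -0.8, -0.8]
width: 0.0941
```

```bash
python3 - <<'E'
from h import *
A=px('top0',(713+.5)/5.2+109.5,(349+.5)/5.2+184.5,.084); B=px('top0',(607+.5)/5.2+109.5,(534+.5)/5.2+184.5,.084)
d=B-A; print(A,B,np.linalg.norm(d)); yaw=np.arctan2(-d[0],d[1]); x=np.array([np.cos(yaw),np.sin(yaw)])
print('box yaw',yaw,'origin',((A+B)/2)[:2]+.163*x)
print(np.array(get_calibration('wrist')['hand_eye']).round(3).tolist(), get_calibration('wrist')['fx'])
print(readout.state()['position'],readout.state()['orientation'])
E
```

```text
[0.52910004 0.05666306 0.084     ] [0.44690239 0.10156769 0.084     ] 0.09366364385326156
box yaw 1.0707976917231938 origin [0.56614738 0.22216144]
[[0.001, -0.959, -0.282, 0.083], [1.0, 0.001, 0.001, -0.001], [-0.0, -0.282, 0.959, -0.181], [0.0, 0.0, 0.0, 1.0]] 377.7139427070411
[ 0.40304072 -0.26847319  0.2349499 ] [-3.13623308e+00  9.65210026e-04 -2.02656173e-01]
```

Request:
step_arm(deltas="3.5 4.5 1 0; 3.5 4.5 1 0; 2.5 3 0 0; 0 0 0 0")

```text
time_s: 1.3
position: [0.4912, -0.1535, 0.251]
orientation: [-3.133, 0.002, -0.197]
force: [-0.6, -0.1, -0.4]
width: 0.0939
```

```bash
python3 - <<'E'
from h import *
save('wrist','w1'); print(readout.state()['position'],readout.state()['orientation'])
E
```

```text
[ 0.48996456 -0.15515715  0.25101625] [-3.13434503e+00  2.98585985e-03 -1.97985311e-01]
```

View pics/w1.png

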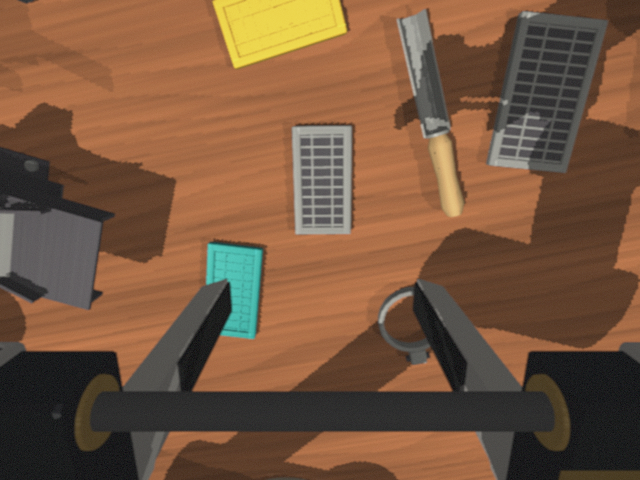

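The wrist view shows the narrow screen with corners (293,126), (353,125), (352,234), (295,234). The wide one is at (549,90) and clearly bigger, so the narrow screen is confirmed.

```bash
python3 - <<'E'
from h import *
C=np.array([px('w1',u,v,.010)[:2] for u,v in [(293,126),(353,125),(352,234),(295,234)]])
print(C.round(4), [np.linalg.norm(C[i]-C[i-1]).round(4) for i in range(4)], 'c',C.mean(0))
d=(C[0]+C[1]-C[2]-C[3]); print('yaw',np.arctan2(d[1],d[0]))
P=cloud('w1')[115:245,283:363]; m=(P[...,2]>.005)&(P[...,2]<.02)
print(m.sum(),np.nanmedian(P[m],axis=0), cv2.minAreaRect((P[m][:,:2]*1000).astype(np.float32)))
print(np.nanmedian(P[~m],axis=0)); print(readout.state()['position'],readout.state()['orientation'])
E
```

```text
[[ 0.5819 -0.1373]
 [ 0.5704 -0.2004]
 [ 0.4517 -0.1785]
 [ 0.4644 -0.1137]] [np.float64(0.1198), np.float64(0.0641), np.float64(0.1207), np.float64(0.066)] c [ 0.51713067 -0.15748006]
yaw -0.19011298069171845
6192 [ 0.52138842 -0.15609422  0.01047626] ((518.0174560546875, -155.6435089111328), (64.06013488769531, 119.06056213378906), 79.53185272216797)
[ 0.5155103  -0.16245815  0.00163818]
[ 0.48996456 -0.15515715  0.25101625] [-3.13434503e+00  2.98585985e-03 -1.97985311e-01]
```

Request:
step_arm(deltas="2.75 -0.15 -3 0.01; 0 0 -5 0; 0 0 -5 0; 0 0 -5 0; 0 0 -3 0; 0 0 0 0")

```text
time_s: 1.95
position: [0.5139, -0.1629, 0.037]
orientation: [-3.141, -0.0, -0.191]
force: [1.1, 1.1, 1.0]
width: 0.0944
```

Request:
step_arm(deltas="0.35 0.6 0 0.005; 0 0 -1.8 0; 0 0 -1 0; 0 0 -0.4 0; 0 0 0 0")

```text
time_s: 2.45
position: [0.5217, -0.1609, 0.0107]
orientation: [3.139, -0.011, -0.189]
force: [-0.3, -0.3, -1.2]
width: 0.0938
```

Request:
step_arm(deltas="-0.4 0.4 -0.6 0; 0 0 -0.3 0; 0 0 0 0")

```text
time_s: 2.75
position: [0.519, -0.1571, 0.0034]
orientation: [3.138, -0.016, -0.189]
force: [-0.7, -0.3, -0.1]
width: 0.0944
```

Request:
step_arm(deltas="0 0 -0.1 0; 0 0 0 0; 0 0 0 0; 0 0 0 0; 0 0 0 0; 0 0 0 0", grip=0.6, grip_force=40)

```text
time_s: 3.35
position: [0.5194, -0.1571, 0.0028]
orientation: [3.138, -0.016, -0.189]
force: [0.4, 0.7, -0.6]
width: 0.0636
```

Request:
step_arm(deltas="0 0 3 0; 0 0 5 0; 0 0 5 0.14; 0 3 5 0.14; 0 4 5 0.14; 0 4 4 0.14; 0 4 2 0.14; -1 4 1 0.14")

```text
time_s: 4.15
position: [0.504, 0.0175, 0.2831]
orientation: [3.135, -0.003, 0.675]
force: [0.1, 0.3, -2.1]
width: 0.0634
```

Request:
step_arm(deltas="-1 4 0 0.14; -1 3 0 0.14; 0 2 0 0.13; 0 0 0 0; 0 0 0 0")

```text
time_s: 4.65
position: [0.4803, 0.1155, 0.2843]
orientation: [3.135, -0.006, 1.108]
force: [-0.1, -1.7, -2.0]
width: 0.0636
```

```bash
python3 - <<'E'
from h import *
print(readout.state()['position'],readout.state()['orientation'],readout.state()['width'])
im,d=save('wrist','w2')
E
```

```text
[0.48033142 0.11551143 0.28433752] [ 3.13522144 -0.00569587  1.10845963] 0.06356123422884256
```

View pics/w2.png

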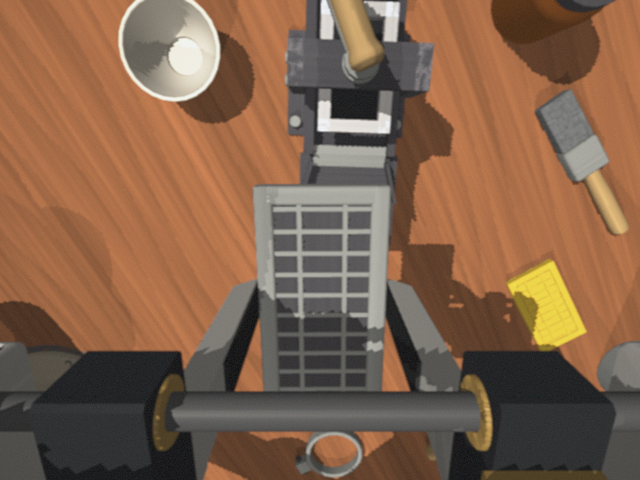

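```bash
python3 - <<'E'
from h import *
im=cv2.imread('pics/w2.png'); cv2.imwrite('pics/c2.png',cv2.resize(im[0:200,265:465],None,fx=3,fy=3,interpolation=cv2.INTER_CUBIC))
E
```

```text
(no output)
```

View pics/c2.png

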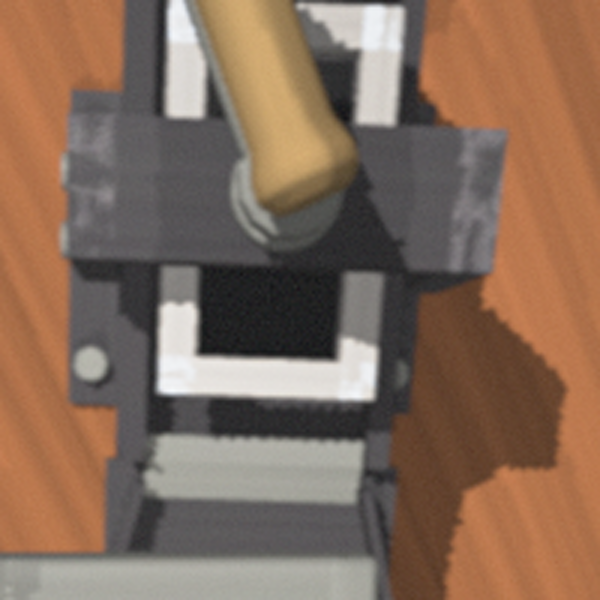

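```bash
cat > fit.py <<'E'
from h import *
from scipy.optimize import least_squares
def fit(fn,obs,crop=(0,0,1),g=(.566,.222,1.07)):
    obj=np.array([o[0] for o in obs])/1000; uv=np.array([((o[1][0]+.5)/crop[2]-.5+crop[0],(o[1][1]+.5)/crop[2]-.5+crop[1]) for o in obs])
    def W(p): return obj@R.from_euler('z',p[2]).as_matrix().T+[p[0],p[1],0]
    s=least_squares(lambda p:(proj(fn,W(p))-uv).ravel(),g,loss='soft_l1')
    print('box x y yaw',s.x.round(4)); print((proj(fn,W(s.x))-uv).round(1).tolist()); return s.x
E
python3 - <<'E'
from fit import *
p=fit('w2',[((-50,31,125),(158,396)),((-50,-31,125),(377,400)),((-63,35,90),(152,436)),((-63,-35,90),(363,440)),
 ((-17,56,146),(68,257)),((-17,-56,146),(492,272)),((17,-56,146),(507,130)),((17,56,146),(70,114)),((-83,-35,84),(360,503))],(265,0,3))
# check with top
q=[[-163,-48,84],[-163,48,84]]; W=np.array(q)/1000@R.from_euler('z',p[2]).as_matrix().T+[p[0],p[1],0]
print(W, proj('top0',W), 'top obs', (713.5/5.2+109.5,349.5/5.2+184.5),(607.5/5.2+109.5,534.5/5.2+184.5))
P=cloud('w2')
for u,v in [(330,140//1),(340,155),(360,62),(352,125)]: print(u,v,px('w2',u,v))
# held screen corners, front
for zz in (.2925,):
    a=px('w2',254,186,zz);b=px('w2',389,186,zz);print(a,b,np.linalg.norm(a-b),np.arctan2(-(a-b)[0]*-1,0) , np.arctan2(-(a-b)[0],(a-b)[1]))
print(px('w2',320,193))
E
```

```text
box x y yaw [0.5665 0.2202 1.0816]
[[1.0, -1.0], [-0.6, -0.3], [-1.4, -0.4], [0.6, 0.4], [0.2, 0.7], [0.5, 0.1], [0.2, -0.1], [-0.3, 0.5], [-0.9, -0.2]]
[[0.53224444 0.05378908 0.084     ]
 [0.44750597 0.09890439 0.084     ]] [[247.99057372 250.36302365]
 [227.49578164 287.03974918]] top obs (246.71153846153845, 251.71153846153845) (226.32692307692307, 287.28846153846155)
330 140 [0.52188976 0.17778078 0.08150221]
340 155 [0.52424211 0.16115227 0.09123312]
360 62 [0.55956051 0.21695733 0.19525639]
352 125 [0.54375163 0.18190619 0.12488785]
[0.47862787 0.18151527 0.2925    ] [0.53398148 0.15393904 0.2925    ] 0.06184230139689201 -1.5707963267948966 1.108603360862192
[0.50423876 0.16520793 0.29278233]
```

Request:
step_arm(deltas="2.5 -1 -3 -0.027; 0 0 -4 0; 0 0 -4 0; 0 0 -3 0; 0 0 0 0; 0 0 0 0")

```text
time_s: 5.3
position: [0.5085, 0.0972, 0.141]
orientation: [3.13, -0.005, 1.063]
force: [0.1, -0.3, -1.7]
width: 0.0634
```

```bash
cat > b.py <<'E'
from h import *
B=np.array([.5665,.2202]); Y=1.0816
def rel():
    s=readout.state(); p=s['position']; d=R.from_euler('z',-Y).as_matrix()[:2,:2]@(p[:2]-B)
    print('t',s['time_s'],'box mm',(d*1000).round(1),'z',(p[2]*1000).round(1),'rpy',np.round(s['orientation'],3),'dyaw',round(s['orientation'][2]-Y,3),'F',np.round(s['force'],1),'w',round(s['width']*1000,1)); return d*1000,p[2]*1000
def to(x,y):  # cm delta in world to reach box-frame point mm
    p=readout.state()['position']; t=B+R.from_euler('z',Y).as_matrix()[:2,:2]@(np.array([x,y])/1000); print('to',(x,y),((t-p[:2])*100).round(2))
E
python3 -c "
from b import *
rel(); to(-130,0)"
```

```text
t 5.3 box mm [-135.8   -6.6] z 141.0 rpy [ 3.13  -0.005  1.063] dyaw -0.019 F [ 0.1 -0.3 -1.7] w 63.4
to (-130, 0) [-0.31  0.83]
```

Request:
step_arm(deltas="-0.3 0.8 -1.5 0.018; 0 0 -1.5 0; 0 0 -1 0; 0 0 0 0")

```text
time_s: 5.7
position: [0.5118, 0.1035, 0.1069]
orientation: [3.119, -0.011, 1.076]
force: [-0.4, -0.2, -2.2]
width: 0.0635
```

```bash
python3 -c "
from b import *
rel(); to(-130,0)"
```

```text
t 5.7 box mm [-128.8   -6.5] z 106.9 rpy [ 3.119 -0.011  1.076] dyaw -0.005 F [-0.4 -0.2 -2.2] w 63.5
to (-130, 0) [-0.63  0.2 ]
```

Request:
step_arm(deltas="-0.6 0.2 0 0.005; 0 0 0 0; 0 0 -0.5 0; 0 0 -0.3 0; 0 0 0 0")

```text
time_s: 6.2
position: [0.5081, 0.1054, 0.1023]
orientation: [3.113, -0.015, 1.081]
force: [0.0, 0.7, -2.6]
width: 0.0634
```

```bash
python3 -c "
from b import *
rel(); to(-130,0)"
```

```text
t 6.2 box mm [-128.8   -2.4] z 102.3 rpy [ 3.113 -0.015  1.081] dyaw -0.001 F [ 0.   0.7 -2.6] w 63.4
to (-130, 0) [-0.27  0.  ]
```

Request:
step_arm(deltas="-0.25 0.05 -0.3 0; 0 0 -0.3 0; 0 0 0 0")

```text
time_s: 6.5
position: [0.5053, 0.106, 0.0957]
orientation: [3.113, -0.015, 1.081]
force: [-0.8, -0.4, -2.0]
width: 0.0633
```

```bash
python3 -c "
from b import *
rel(); to(-130,0)"
```

```text
t 6.5 box mm [-129.6    0.4] z 95.7 rpy [ 3.113 -0.015  1.081] dyaw -0.001 F [-0.8 -0.4 -2. ] w 63.3
to (-130, 0) [ 0.02 -0.06]
```

Request:
step_arm(deltas="0 0 -0.2 0; 0 0 0 0; 0 0 0 0; 0 0 0 0", grip=-0.8)

```text
time_s: 6.9
position: [0.5066, 0.1061, 0.0944]
orientation: [3.111, -0.016, 1.081]
force: [0.1, 0.3, -0.4]
width: 0.0845
```

Request:
step_arm(deltas="0 0 3 0; 0 0 4 0; -2 -3.5 2 0; -2 -3.5 0 0; -1 -2 0 0; 0 0 0 0")

```text
time_s: 7.5
position: [0.4565, 0.0139, 0.1891]
orientation: [3.106, -0.017, 1.084]
force: [-0.7, 0.2, -0.5]
width: 0.0845
```

```bash
python3 -c "
from b import *
rel(); save('wrist','w3')"
```

```text
t 7.5 box mm [-2.338e+02  2.000e-01] z 189.1 rpy [ 3.106 -0.017  1.084] dyaw 0.003 F [-0.7  0.2 -0.5] w 84.5
```

View pics/w3.png

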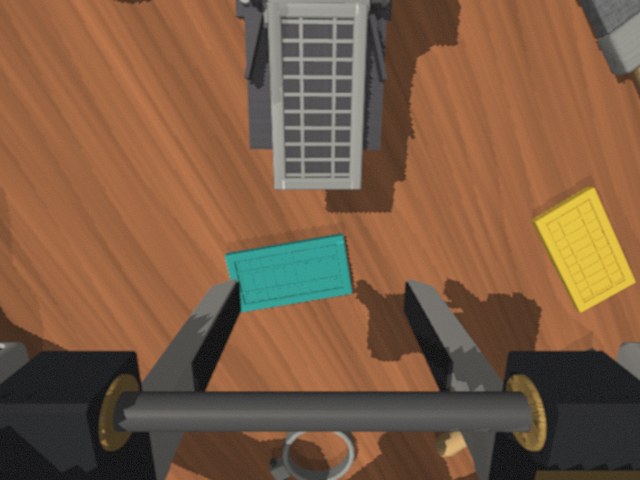

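The screen lies between the guides with its front on the lip; its rear edge runs from (275,188) to (361,188). Next I nearly close the fingers and lower them behind it.

Request:
step_arm(deltas="0.6 1.1 0 0; 0 0 -3 0; 0 0 -2 0; 0 0 -2 0; 0 0 -1 0; 0 0 0 0", grip=0.57, grip_force=30)

```text
time_s: 8.15
position: [0.4698, 0.0348, 0.1068]
orientation: [3.103, -0.025, 1.089]
force: [0.3, 1.0, 0.4]
width: 0.0404
```

```bash
python3 -c "
from b import *
rel(); to(-210,0)
for u in (275,361):
  p=px('w3',u,188,.093); print(((R.from_euler('z',-Y).as_matrix()[:2,:2]@(p[:2]-B))*1000).round(1))"
```

```text
t 8.15 box mm [-209.1   -1.7] z 106.8 rpy [ 3.103 -0.025  1.089] dyaw 0.007 F [0.3 1.  0.4] w 40.4
to (-210, 0) [-0.2  0. ]
[-190.3   31. ]
[-190.4  -32.3]
```

Request:
step_arm(deltas="-0.2 0 -0.8 -0.007; 0 0 -0.6 0; 0 0 -0.3 0; 0 0 0 0")

```text
time_s: 8.55
position: [0.4701, 0.0363, 0.09]
orientation: [3.1, -0.027, 1.083]
force: [0.3, -0.5, 0.2]
width: 0.0205
```

```bash
python3 -c "
from b import *
rel(); to(-190,0)"
```

```text
t 8.55 box mm [-207.6   -1.3] z 90.0 rpy [ 3.1   -0.027  1.083] dyaw 0.001 F [ 0.3 -0.5  0.2] w 20.5
to (-190, 0) [0.71 1.62]
```

Request:
step_arm(deltas="0.4 0.85 -0.15 0; 0.47 0.88 0 0; 0.47 0.88 0 0; 0.47 0.88 0 0; 0 0 0 0")

```text
time_s: 9.05
position: [0.4903, 0.0727, 0.09]
orientation: [3.097, -0.025, 1.083]
force: [0.4, -0.2, -0.4]
width: 0.0201
```

```bash
python3 -c "
from b import *
rel(); to(-120,0)"
```

```text
t 9.05 box mm [-166.   -2.] z 90.0 rpy [ 3.097 -0.025  1.083] dyaw 0.001 F [ 0.4 -0.2 -0.4] w 20.1
to (-120, 0) [1.98 4.15]
```

Request:
step_arm(deltas="0.43 0.9 -0.1 0; 0.43 0.9 0 0; 0.45 0.9 0 0; 0.45 0.9 0 0; 0 0 0 0")

```text
time_s: 9.55
position: [0.5089, 0.1118, 0.0888]
orientation: [3.098, -0.023, 1.084]
force: [-0.7, -2.5, 1.1]
width: 0.0205
```

```bash
python3 -c "
from b import *
rel(); to(-75,0); save('wrist','w4');save('scene','s4')
import cv2;a=cv2.imread('pics/w4.png');b=cv2.imread('pics/s4.png')[230:350,360:500]
cv2.imwrite('pics/m4.png',np.hstack([cv2.resize(a,(420,315)),cv2.resize(b,(367,315),interpolation=cv2.INTER_CUBIC)]))"
```

```text
t 9.55 box mm [-1.227e+02 -1.000e-01] z 88.8 rpy [ 3.098 -0.023  1.084] dyaw 0.002 F [-0.7 -2.5  1.1] w 20.5
to (-75, 0) [2.23 4.21]
```

View pics/m4.png

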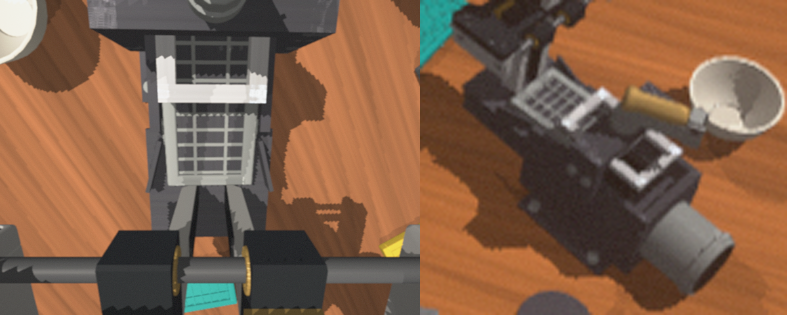

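Request:
step_arm(deltas="0.45 0.85 0.2 0; 0.45 0.85 0.2 0; 0.45 0.85 0 0; 0.2 0.4 0 0; 0 0 0 0")

```text
time_s: 10.15
position: [0.5253, 0.1444, 0.0925]
orientation: [3.099, -0.026, 1.082]
force: [0.9, -1.0, -0.0]
width: 0.0201
```

```bash
python3 -c "
from b import *
rel(); to(-70,0)"
```

```text
t 10.15 box mm [-86.2   0.8] z 92.5 rpy [ 3.099 -0.026  1.082] dyaw 0.0 F [ 0.9 -1.  -0. ] w 20.1
to (-70, 0) [0.83 1.4 ]
```

Request:
step_arm(deltas="0.35 0.65 0.05 0; 0.25 0.5 0.05 0; 0.1 0.2 0 0; 0 0 0 0")

```text
time_s: 10.55
position: [0.5332, 0.1595, 0.0936]
orientation: [3.099, -0.027, 1.081]
force: [0.5, -0.2, -0.2]
width: 0.02
```

```bash
python3 -c "
from b import *
rel(); to(-67,0); save('wrist','w5')
a=cv2.imread('pics/w5.png');cv2.imwrite('pics/c5.png',cv2.resize(a[60:330,170:500],None,fx=2,fy=2,interpolation=cv2.INTER_CUBIC))"
```

```text
t 10.55 box mm [-69.2   0.9] z 93.6 rpy [ 3.099 -0.027  1.081] dyaw -0.0 F [ 0.5 -0.2 -0.2] w 20.0
to (-67, 0) [0.18 0.15]
```

View pics/c5.png

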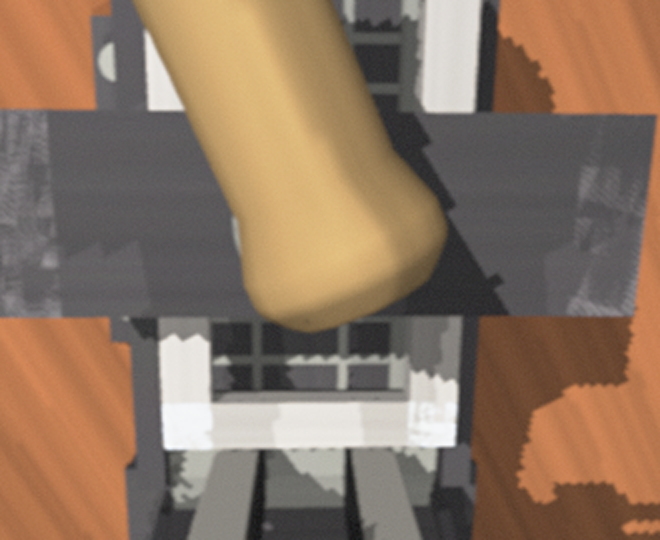

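The lip looks clear at crop (180,480) and the screen's rear rim shows at (310,397) behind the frame bar. I'll check its height by depth.

```bash
python3 -c "
from b import *
P=cloud('w5'); Rb=R.from_euler('z',-Y).as_matrix()
Q=(P-[B[0],B[1],0])@Rb.T*1000
for x0 in range(-58,60,6):
  m=(np.abs(Q[...,0]-x0)<3)&(np.abs(Q[...,1])<28)&(Q[...,2]>70)&(Q[...,2]<108)
  z=Q[m][:,2]; 
  if m.sum()>20: print(x0,m.sum(),np.percentile(z,[10,50,75,90,97]).round(1))
m=(np.abs(Q[...,1])<35)&(Q[...,0]<-60)&(Q[...,0]>-72)&(Q[...,2]<105); z=Q[m]; print(m.sum(),np.percentile(z[:,2],[5,50,95]).round(1))
"
```

```text
-58 264 [101.4 104.6 106.4 107.2 107.9]
-46 840 [88.9 89.8 90.2 90.9 91.5]
-40 1089 [89.1 90.1 90.6 91.2 91.8]
-34 1061 [88.8 89.8 90.3 91.1 91.8]
-28 267 [89.2 90.3 90.9 91.5 92. ]
20 110 [89.1 90.3 91.3 91.8 92.2]
26 317 [89.  90.3 91.3 91.8 92.1]
32 420 [89.  90.  90.9 91.6 92.2]
38 507 [89.  90.2 90.9 91.7 92.2]
44 422 [88.8 90.  90.7 91.6 92.3]
1399 [ 90.7  91.7 100.1]
```

The screen's top is at z≈90 everywhere, so it is seated flat. Now I withdraw and measure the folded grip.

Request:
step_arm(deltas="-0.3 -0.6 0.3 0; -0.3 -0.6 2 0; 0 0 4 0; 0 0 4 0; 0 0 5 0; 0 0 4 0; 0 0 1 0; 0 0 0 0")

```text
time_s: 11.4
position: [0.5211, 0.1427, 0.3031]
orientation: [3.102, -0.024, 1.079]
force: [-0.2, -0.4, -0.2]
width: 0.0202
```

```bash
python3 -c "
from b import *
rel(); save('wrist','w6')
P=cloud('w6'); Rb=R.from_euler('z',-Y).as_matrix()
Q=(P-[B[0],B[1],0])@Rb.T*1000
m=(Q[...,2]>186)&(Q[...,2]<205)&(np.abs(Q[...,0])<90)&(np.abs(Q[...,1])<90)
q=Q[m]; print(m.sum(),q.mean(0),q.max(0),q.min(0)); 
q2=q[:,:2]-q[:,:2].mean(0); v=np.linalg.svd(q2,full_matrices=False)[2][0]; v*=np.sign(v[1]); print('dir',np.arctan2(v[1],v[0]))
t=q2@v; print('ends',(q[:,:2].mean(0)+v*t.min()).round(1),(q[:,:2].mean(0)+v*t.max()).round(1))
to(15.3,15.8)"
```

```text
t 11.4 box mm [-89.8   3.6] z 303.1 rpy [ 3.102 -0.024  1.079] dyaw -0.003 F [-0.2 -0.4 -0.2] w 20.2
3154 [ 28.3630522   13.93689729 192.93535937] [ 68.14713114  39.4398841  199.43176702] [-10.10153337 -11.42889758 186.06912214]
dir 0.42248540773543425
ends [-7.3 -2.1] [64. 30.]
to (15.3, 15.8) [3.89 9.85]
```

Request:
step_arm(deltas="1.2 2.5 0 0.11; 1.2 2.5 0 0.11; 1.2 2.5 0 0.11; 1 2.2 0 0.1; 0 0 -3 0; 0 0 -2.5 0; 0 0 0 0", grip=-0.28)

```text
time_s: 12.15
position: [0.5603, 0.24, 0.2277]
orientation: [3.128, -0.012, 1.525]
force: [-0.4, -0.5, -0.1]
width: 0.0606
```

```bash
python3 -c "
from b import *
rel(); to(17.8,9)"
```

```text
t 12.15 box mm [14.5 14.8] z 227.7 rpy [ 3.128 -0.012  1.525] dyaw 0.443 F [-0.4 -0.5 -0.1] w 60.6
to (17.8, 9) [0.67 0.02]
```

Request:
step_arm(deltas="0.67 0 -1.5 -0.02; 0 0 -2 0; 0 0 -1.5 0; 0 0 -0.6 0; 0 0 0 0")

```text
time_s: 12.65
position: [0.564, 0.238, 0.1656]
orientation: [3.138, -0.008, 1.503]
force: [-0.2, 0.3, -0.5]
width: 0.0602
```

```bash
python3 -c "
from b import *
rel(); to(17.8,9)"
```

```text
t 12.65 box mm [14.6 10.6] z 165.6 rpy [ 3.138 -0.008  1.503] dyaw 0.421 F [-0.2  0.3 -0.5] w 60.2
to (17.8, 9) [0.29 0.21]
```

Request:
step_arm(deltas="0.3 0.2 0.4 0; 0 0 0 0; 0 0 0 0; 0 0 0 0; 0 0 0 0; 0 0 0 0", grip=1, grip_force=12)

```text
time_s: 13.25
position: [0.5675, 0.2406, 0.1735]
orientation: [3.136, -0.01, 1.502]
force: [-3.3, 0.6, -0.5]
width: 0.0196
```

```bash
python3 -c "
from b import *
rel()"
```

```text
t 13.25 box mm [18.5  8.7] z 173.5 rpy [ 3.136 -0.01   1.502] dyaw 0.421 F [-3.3  0.6 -0.5] w 19.6
```

Request:
step_arm(deltas="0 0.08 0.83 0; 0.02 0.25 0.79 0; 0.03 0.4 0.73 0; 0.04 0.53 0.63 0; 0 0 0 0")

```text
time_s: 13.75
position: [0.5681, 0.2528, 0.2041]
orientation: [3.138, -0.006, 1.502]
force: [-0.8, 0.5, -1.7]
width: 0.0195
```

```bash
cat >> b.py <<'E'
def arm(phi,s0=20.4):
    d,z=rel(); s=d@[np.cos(phi),np.sin(phi)]; l=d@[-np.sin(phi),np.cos(phi)]
    print('s',s.round(1),'lat',l.round(1),'theta',np.arctan2(z-173.5,62-s).round(3),'r',np.hypot(z-173.5,62-s).round(1))
E
python3 -c "
from b import *
arm(.43)"
```

```text
t 13.75 box mm [29.5 13.9] z 204.1 rpy [ 3.138 -0.006  1.502] dyaw 0.421 F [-0.8  0.5 -1.7] w 19.5
s 32.6 lat 0.4 theta 0.806 r 42.4
```

Tracks well (θ≈0.8). Finishing the arc with a small overrun to the stop.

Request:
step_arm(deltas="0.04 0.65 0.47 0; 0.05 0.74 0.36 0; 0.05 0.8 0.2 0; 0.05 0.75 0.03 0; 0.01 0.2 0 0; 0 0 0 0")

```text
time_s: 14.35
position: [0.5704, 0.2856, 0.2178]
orientation: [3.135, -0.003, 1.503]
force: [-1.1, -2.4, -0.0]
width: 0.0161
```

```bash
python3 -c "
from b import *
arm(.43)"
```

```text
t 14.35 box mm [59.6 27.3] z 217.8 rpy [ 3.135e+00 -3.000e-03  1.503e+00] dyaw 0.421 F [-1.1 -2.4 -0. ] w 16.1
s 65.5 lat -0.0 theta 1.65 r 44.4
```

```bash
python3 -c "
from b import *
save('wrist','w7'); save('scene','s7')
a=cv2.imread('pics/w7.png'); b=cv2.imread('pics/s7.png')
uv=proj('s7',np.array([[.5704,.2856,.22]]))[0].astype(int); print(uv)
c=b[uv[1]-60:uv[1]+60,uv[0]-60:uv[0]+60]
cv2.imwrite('pics/m7.png',np.hstack([cv2.resize(a[150:450,160:480],(400,375)),cv2.resize(c,(375,375),interpolation=cv2.INTER_CUBIC)]))"
```

```text
[470 267]
```

View pics/m7.png

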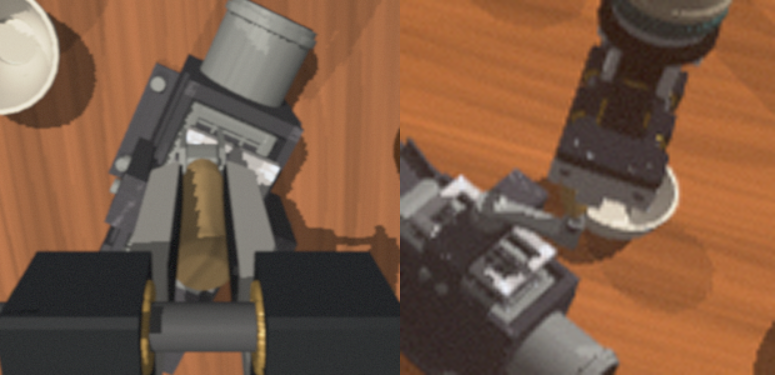

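```bash
python3 -c "
from b import *
ph=Y+.43; u=np.array([np.cos(ph),np.sin(ph)])
def pt(s,z): return np.r_[B+u*s/1000,z/1000]
print('hinge',proj('w7',pt(62,184)).round())
for th in (1.57,1.4,1.2,1.0,.8):
  print(th,'grip9',proj('w7',pt(62-9*np.cos(th),184+9*np.sin(th))).round(),'tip',proj('w7',pt(62-70*np.cos(th),184+70*np.sin(th))).round(),'tip low',proj('w7',pt(62-70*np.cos(th)-12.5*np.sin(th),184+70*np.sin(th)-12.5*np.cos(th))).round())
Q=(cloud('w7')-[B[0],B[1],0])@R.from_euler('z',-ph).as_matrix().T*1000
a=Q[150:450:1,300:345].reshape(-1,3); 
for r in range(265,390,10):
  q=Q[r,316:332]; q=q[~np.isnan(q[:,0])]; print(r,np.median(q,axis=0).round(1) if len(q) else None)
"
```

```text
hinge [321. 278.]
1.57 grip9 [321. 283.] tip [321. 338.] tip low [322. 363.]
1.4 grip9 [321. 286.] tip [322. 361.] tip low [322. 381.]
1.2 grip9 [321. 288.] tip [322. 381.] tip low [322. 396.]
1.0 grip9 [321. 290.] tip [322. 395.] tip low [322. 403.]
0.8 grip9 [321. 291.] tip [322. 401.] tip low [322. 404.]
265 [ 62.4  -1.5 162.7]
275 [ 67.6  -1.6 193.9]
285 [ 66.9  -1.4 207.1]
295 [ 65.1  -1.3 216.2]
305 [ 63.3  -1.2 224.4]
315 [ 61.6  -1.2 232. ]
325 [ 60.   -1.1 238.9]
335 [ 60.1  -1.  248.2]
345 [ 58.3  -0.9 253.4]
355 [ 54.8  -0.9 255.7]
365 [ 48.8  -0.8 254.3]
375 [ 42.7  -0.8 252.9]
385 [-79.6  -1.6  98.8]
```

The wrist crop and depth show the grip leaning back at about 1.36 rad: the pads hold only its front side. I'll open, step back and lower, then re-grip at mid-height.

Request:
step_arm(deltas="0 0 0 0; 0 0 0 0; 0 0 0 0; -0.05 -1.1 0 0; 0 0 -0.9 0; 0 0 -0.8 0; 0 0 0 0", grip=0.06)

```text
time_s: 15.15
position: [0.5711, 0.2748, 0.1992]
orientation: [3.133, -0.008, 1.501]
force: [-1.2, 0.6, -0.0]
width: 0.0443
```

```bash
python3 -c "
from b import *
arm(.43)
save('wrist','w8'); ph=Y+.43
Q=(cloud('w8')-[B[0],B[1],0])@R.from_euler('z',-ph).as_matrix().T*1000
m=(Q[...,2]>180)&(Q[...,2]<265)&(abs(Q[...,1])<14)&(abs(Q[...,0]-55)<35); q=Q[m]
for z in range(190,262,6):
  k=abs(q[:,2]-z)<3
  if k.sum()>5: print(z,k.sum(),q[k].max(0).round(1),q[k].min(0).round(1))
"
```

```text
t 15.15 box mm [50.3 21.6] z 199.2 rpy [ 3.133 -0.008  1.501] dyaw 0.42 F [-1.2  0.6 -0. ] w 44.3
s 54.8 lat -1.3 theta 1.296 r 26.7
190 537 [ 70.8  12.7 193. ] [ 54.1 -12.9 187. ]
196 177 [ 68.5   7.6 198.9] [ 60.9  -8.6 193. ]
202 148 [ 68.3   8.8 205. ] [ 59.4  -9.5 199. ]
208 234 [ 68.2   9.7 211. ] [ 58.5  -9.8 205. ]
214 298 [ 66.9   9.8 217. ] [ 56.4 -10.  211. ]
220 330 [ 66.1   9.7 223. ] [ 54.7 -10.  217. ]
226 362 [ 64.3   9.7 229. ] [ 54.1  -9.9 223. ]
232 392 [ 63.    9.9 235. ] [ 52.6 -10.  229. ]
238 419 [ 62.2   9.7 241. ] [ 52.2  -9.7 235. ]
244 247 [ 60.8  12.4 247. ] [ 49.7 -12.3 241. ]
250 1166 [ 61.1  12.4 253. ] [ 38.4 -12.2 247. ]
256 1506 [ 60.2  10.6 256.8] [ 40.2  -9.9 253. ]
```

Request:
step_arm(deltas="-0.13 0.1 0 0; 0 0 0 0; 0 0 0 0; 0 0 0 0; 0 0 0 0", grip=1, grip_force=25)

```text
time_s: 15.7
position: [0.5701, 0.2764, 0.1998]
orientation: [3.132, -0.009, 1.502]
force: [-0.0, -0.6, -0.8]
width: 0.0238
```

Request:
step_arm(deltas="0.02 0.3 0.05 0; 0.02 0.3 0 0; 0.02 0.2 0 0; 0 0 0 0")

```text
time_s: 16.1
position: [0.5707, 0.2833, 0.2007]
orientation: [3.132, -0.005, 1.502]
force: [-0.3, -0.8, -0.2]
width: 0.0239
```

```bash
cat > g.py <<'E'
from b import *
def grip(fn,ph):
    save('wrist',fn); Q=(cloud(fn)-[B[0],B[1],0])@R.from_euler('z',-Y-ph).as_matrix().T*1000
    m=(Q[...,2]>180)&(Q[...,2]<265)&(abs(Q[...,1])<14)&(abs(Q[...,0]-55)<35); q=Q[m]
    for z in range(202,262,12):
        k=abs(q[:,2]-z)<3
        if k.sum()>5: print(z,k.sum(),q[k].max(0).round(1),q[k].min(0).round(1))
E
python3 -c "
from g import *
arm(.43); grip('w9',.43)"
```

```text
t 16.1 box mm [57.7 26. ] z 200.7 rpy [ 3.132 -0.005  1.502] dyaw 0.42 F [-0.3 -0.8 -0.2] w 23.9
s 63.2 lat -0.4 theta 1.617 r 27.2
202 118 [ 73.6  13.8 205. ] [ 63.1 -13.7 199.1]
214 347 [ 73.9  13.9 217. ] [ 56.9 -14.  211. ]
226 426 [ 73.8  13.9 229. ] [ 55.8 -13.9 223. ]
238 497 [ 73.8  14.  241. ] [ 55.7 -14.  235. ]
250 899 [ 73.8  14.  253. ] [ 44.6 -14.  247. ]
```

```bash
sed -i 's/abs(Q\[...,1\])<14/abs(Q[...,1])<7/' g.py; python3 -c "
from g import *
grip('w9b',.43)"
```

```text
202 96 [ 70.1   6.9 205. ] [ 66.   -6.7 199.1]
214 185 [ 70.   7. 217.] [ 65.5  -6.8 211. ]
226 223 [ 69.   7. 229.] [ 63.7  -6.7 223. ]
238 260 [ 67.3   6.8 241. ] [ 62.3  -7.  235. ]
250 353 [ 68.3   7.  253. ] [ 46.1  -6.9 247. ]
```

Request:
step_arm(deltas="0 0 0 0; 0 0 0 0; -0.05 -0.6 1 0; 0 0 1 0; 0 0 0 0", grip=0.3)

```text
time_s: 16.7
position: [0.5705, 0.2786, 0.2228]
orientation: [3.131, -0.009, 1.502]
force: [-0.8, 0.4, 1.0]
width: 0.0325
```

Request:
step_arm(deltas="0 0 0 0; 0 0 0 0; 0 0 0 0; 0.02 0.3 0 0; 0.02 0.3 0 0; 0.01 0.15 0 0; 0 0 0 0", grip=1, grip_force=25)

```text
time_s: 17.4
position: [0.5709, 0.2844, 0.224]
orientation: [3.13, -0.005, 1.502]
force: [0.2, -1.8, 1.8]
width: 0.0243
```

```bash
python3 -c "
from g import *
arm(.43);grip('w10',.43)"
```

```text
t 17.4 box mm [58.8 26.3] z 224.0 rpy [ 3.13  -0.005  1.502] dyaw 0.42 F [ 0.2 -1.8  1.8] w 24.3
s 64.4 lat -0.6 theta 1.618 r 50.6
202 48 [ 71.5   6.7 204.9] [ 67.   -6.6 199. ]
214 102 [ 71.9   7.  217. ] [ 67.9  -6.8 211. ]
226 133 [ 71.6   6.6 229. ] [ 67.8  -6.9 223. ]
238 148 [ 71.5   6.8 240.9] [ 67.1  -6.9 235.1]
250 247 [ 73.5   6.8 253. ] [ 49.   -6.8 247.1]
```

Grip is upright (front face s≈71.6 at all heights) and the knob is pinched. Computing the winding arc next.

```bash
cat > arc.py <<'E'
from b import *
import sys
def arc(phi0,o,dphi,n,r=62):
    d,z=rel(); M=R.from_euler('z',Y).as_matrix()[:2,:2]; prev=d; out=[]
    for k in range(1,n+1):
        a=phi0-dphi*k; t=r*np.array([np.cos(a),np.sin(a)])+o; w=M@(t-prev)/10; prev=t; out.append(f'{w[0]:.2f} {w[1]:.2f} 0 0')
    print('; '.join(out))
def ang(o):
    d,z=rel(); k=d-np.array(o); print('knob',k.round(1),'r',np.hypot(*k).round(1),'phi',np.arctan2(k[1],k[0]).round(3))
    return np.arctan2(k[1],k[0])
E
python3 -c "
from arc import *
o=(2.7,.6); p=ang(o); arc(p,o,.2,6)"
```

```text
t 17.45 box mm [58.8 26.3] z 224.0 rpy [ 3.13  -0.006  1.502] dyaw 0.42 F [ 0.  -2.   1.9] w 24.3
knob [56.1 25.7] r 61.7 phi 0.429
t 17.45 box mm [58.8 26.3] z 224.0 rpy [ 3.13  -0.006  1.502] dyaw 0.42 F [ 0.  -2.   1.9] w 24.3
1.22 -0.17 0 0; 1.16 -0.44 0 0; 1.05 -0.66 0 0; 0.90 -0.85 0 0; 0.71 -1.01 0 0; 0.49 -1.13 0 0
```

Request:
step_arm(deltas="1.22 -0.17 0 0; 1.16 -0.44 0 0; 1.05 -0.66 0 0; 0.90 -0.85 0 0; 0.71 -1.01 0 0; 0.49 -1.13 0 0; 0 0 0 0")

```text
time_s: 18.15
position: [0.6267, 0.2405, 0.2239]
orientation: [3.141, -0.01, 1.502]
force: [-3.7, -1.6, 3.2]
width: 0.0241
```

```bash
python3 -c "
from arc import *
o=(2.7,.6); p=ang(o); arc(p,o,.2,8)"
```

```text
t 18.15 box mm [ 46.3 -43.6] z 223.9 rpy [ 3.141 -0.01   1.502] dyaw 0.42 F [-3.7 -1.6  3.2] w 24.1
knob [ 43.6 -44.2] r 62.1 phi -0.793
t 18.15 box mm [ 46.3 -43.6] z 223.9 rpy [ 3.141 -0.01   1.502] dyaw 0.42 F [-3.7 -1.6  3.2] w 24.1
0.23 -1.22 0 0; -0.01 -1.24 0 0; -0.26 -1.21 0 0; -0.49 -1.13 0 0; -0.71 -1.01 0 0; -0.90 -0.85 0 0; -1.05 -0.66 0 0; -1.16 -0.44 0 0
```

Request:
step_arm(deltas="0.23 -1.22 0 0; -0.01 -1.24 0 0; -0.26 -1.21 0 0; -0.49 -1.13 0 0; -0.71 -1.01 0 0; -0.90 -0.85 0 0; -1.05 -0.66 0 0; 0 0 0 0")

```text
time_s: 18.95
position: [0.597, 0.1698, 0.2241]
orientation: [3.132, -0.026, 1.503]
force: [-2.9, 2.6, 2.2]
width: 0.0241
```

```bash
python3 -c "
from arc import *
o=(2.7,.6); p=ang(o); arc(p,o,.2,7)
save('wrist','w11'); Q=(cloud('w11')-[B[0],B[1],0])@R.from_euler('z',-Y).as_matrix().T*1000
m=(Q[...,2]>205)&(Q[...,2]<258)&(np.hypot(Q[...,0],Q[...,1])<85); import numpy as np
im=cv2.imread('pics/w11.png').astype(int); wood=(im[...,2]-im[...,0]>50)&m
for z in (212,224,236,250):
  k=wood&(abs(Q[...,2]-z)<4); print(z,k.sum(),np.median(Q[k],axis=0).round(1) if k.sum() else '')"
```

```text
t 18.95 box mm [-30.1 -50.6] z 224.1 rpy [ 3.132 -0.026  1.503] dyaw 0.421 F [-2.9  2.6  2.2] w 24.1
knob [-32.8 -51.2] r 60.8 phi -2.141
t 18.95 box mm [-30.1 -50.6] z 224.1 rpy [ 3.132 -0.026  1.503] dyaw 0.421 F [-2.9  2.6  2.2] w 24.1
-1.08 -0.60 0 0; -1.21 -0.26 0 0; -1.24 -0.01 0 0; -1.22 0.23 0 0; -1.15 0.47 0 0; -1.03 0.69 0 0; -0.87 0.88 0 0
212 109 [-25.7 -46.2 212.1]
224 134 [-25.7 -46.5 224.4]
236 144 [-26.3 -45.4 235.8]
250 596 [-25.1 -48.9 252.5]
```

Request:
step_arm(deltas="-1.08 -0.60 0 0; -1.21 -0.26 0 0; -1.24 -0.01 0 0; -1.22 0.23 0 0; -1.15 0.47 0 0; -1.03 0.69 0 0; -0.87 0.88 0 0; 0 0 0 0")

```text
time_s: 19.8
position: [0.5192, 0.1831, 0.2241]
orientation: [3.119, -0.022, 1.503]
force: [2.0, 2.3, -0.1]
width: 0.0238
```

```bash
python3 -c "
from arc import *
o=(2.7,.6); p=ang(o); arc(p,o,.2,7)"
```

```text
t 19.8 box mm [-55.   24.4] z 224.1 rpy [ 3.119 -0.022  1.503] dyaw 0.422 F [ 2.   2.3 -0.1] w 23.8
knob [-57.7  23.8] r 62.4 phi 2.751
t 19.8 box mm [-55.   24.4] z 224.1 rpy [ 3.119 -0.022  1.503] dyaw 0.422 F [ 2.   2.3 -0.1] w 23.8
-0.66 1.05 0 0; -0.47 1.14 0 0; -0.23 1.22 0 0; 0.01 1.24 0 0; 0.26 1.21 0 0; 0.49 1.14 0 0; 0.71 1.02 0 0
```

Request:
step_arm(deltas="-0.66 1.05 0 0; -0.47 1.14 0 0; -0.23 1.22 0 0; 0.01 1.24 0 0; 0.26 1.21 0 0; 0.49 1.14 0 0; 0.71 1.02 0 0; 0 0 0 0")

```text
time_s: 20.6
position: [0.5196, 0.2661, 0.224]
orientation: [3.121, -0.01, 1.505]
force: [3.7, -2.6, 0.4]
width: 0.0241
```

```bash
python3 -c "
from arc import *
o=(2.7,.6); p=ang(o); arc(p,o,.1,7)"
```

```text
t 20.6 box mm [18.4 62.9] z 224.0 rpy [ 3.121 -0.01   1.505] dyaw 0.423 F [ 3.7 -2.6  0.4] w 24.1
knob [15.7 62.3] r 64.3 phi 1.324
t 20.6 box mm [18.4 62.9] z 224.0 rpy [ 3.121 -0.01   1.505] dyaw 0.423 F [ 3.7 -2.6  0.4] w 24.1
0.61 0.28 0 0; 0.48 0.39 0 0; 0.52 0.34 0 0; 0.55 0.29 0 0; 0.57 0.23 0 0; 0.59 0.17 0 0; 0.61 0.11 0 0
```

Request:
step_arm(deltas="0.58 0.2 0 0; 0.48 0.34 0 0; 0.52 0.32 0 0; 0.55 0.28 0 0; 0.57 0.23 0 0; 0 0 0 0")

```text
time_s: 21.2
position: [0.5443, 0.2825, 0.224]
orientation: [3.131, -0.013, 1.504]
force: [0.0, -1.6, 3.4]
width: 0.0243
```

```bash
python3 -c "
from arc import *
o=(2.7,.6); p=ang(o); arc(p,o,.05,7)
save('wrist','w12'); Q=(cloud('w12')-[B[0],B[1],0])@R.from_euler('z',-Y).as_matrix().T*1000
m=(Q[...,2]>205)&(Q[...,2]<258)&(np.hypot(Q[...,0],Q[...,1])<85)
im=cv2.imread('pics/w12.png').astype(int); wood=(im[...,2]-im[...,0]>50)&m
for z in (212,224,236,250):
  k=wood&(abs(Q[...,2]-z)<4); print(z,k.sum(),(np.median(Q[k],axis=0)-[8.2,3.7,0]).round(1) if k.sum() else '')"
```

```text
t 21.2 box mm [44.5 48.9] z 224.0 rpy [ 3.131 -0.013  1.504] dyaw 0.423 F [ 0.  -1.6  3.4] w 24.3
knob [41.8 48.3] r 63.9 phi 0.857
t 21.2 box mm [44.5 48.9] z 224.0 rpy [ 3.131 -0.013  1.504] dyaw 0.423 F [ 0.  -1.6  3.4] w 24.3
0.36 -0.07 0 0; 0.30 0.09 0 0; 0.30 0.07 0 0; 0.30 0.06 0 0; 0.31 0.04 0 0; 0.31 0.03 0 0; 0.31 0.01 0 0
212 90 [ 40.2  49.8 212.2]
224 113 [ 39.9  50.  223.8]
236 130 [ 40.   50.1 236.3]
250 517 [ 41.6  47.  252.6]
```

Request:
step_arm(deltas="0.28 0.1 0 0; 0.28 0.09 0 0; 0 0 0 0")

```text
time_s: 21.55
position: [0.5477, 0.2837, 0.224]
orientation: [3.136, -0.011, 1.504]
force: [-2.0, -1.9, 3.6]
width: 0.0244
```

```bash
python3 -c "
from arc import *
o=(2.7,.6); p=ang(o)"
```

```text
t 21.55 box mm [47.2 46.4] z 224.0 rpy [ 3.136 -0.011  1.504] dyaw 0.422 F [-2.  -1.9  3.6] w 24.4
knob [44.5 45.8] r 63.9 phi 0.799
```

Request:
step_arm(deltas="0.28 0.09 0 0; 0.28 0.08 0 0; 0 0 0 0")

```text
time_s: 21.85
position: [0.5478, 0.2837, 0.224]
orientation: [-3.136, -0.007, 1.504]
force: [-1.3, -2.6, 3.2]
width: 0.0241
```

```bash
python3 -c "
from arc import *
o=(2.7,.6); p=ang(o)"
```

```text
t 21.85 box mm [47.2 46.3] z 224.0 rpy [-3.136 -0.007  1.504] dyaw 0.422 F [-1.3 -2.6  3.2] w 24.1
knob [44.5 45.7] r 63.8 phi 0.799
```

Request:
step_arm(deltas="0.6 0.2 0 0; 0 0 0 0")

```text
time_s: 22.05
position: [0.548, 0.2838, 0.224]
orientation: [-3.123, -0.001, 1.504]
force: [-2.2, -3.2, 4.6]
width: 0.0242
```

```bash
cat > wood.py <<'E'
from arc import *
def wood(fn):
    save('wrist',fn); Q=(cloud(fn)-[B[0],B[1],0])@R.from_euler('z',-Y).as_matrix().T*1000
    m=(Q[...,2]>205)&(Q[...,2]<258)&(np.hypot(Q[...,0],Q[...,1])<85)
    im=cv2.imread(f'pics/{fn}.png').astype(int); w=(im[...,2]-im[...,0]>50)&m
    for z in (212,224,236,250):
        k=w&(abs(Q[...,2]-z)<4); q=np.median(Q[k],axis=0)-[8.2,3.7,0]; print(z,k.sum(),q.round(1),np.arctan2(q[1],q[0]).round(3))
    # frame top height (white)
    f=(im.min(-1)>170)&(abs(Q[...,0])<52)&(abs(Q[...,1])<33)&(Q[...,2]>80)&(Q[...,2]<135); print('frame z',f.sum(),np.percentile(Q[f][:,2],[10,50,90]).round(1))
E
python3 -c "
from wood import *
o=(2.7,.6); p=ang(o); wood('w13')"
```

```text
t 22.05 box mm [47.4 46.2] z 224.0 rpy [-3.123e+00 -1.000e-03  1.504e+00] dyaw 0.423 F [-2.2 -3.2  4.6] w 24.2
knob [44.7 45.6] r 63.9 phi 0.795
212 94 [ 42.6  47.5 211.9] 0.84
224 108 [ 42.4  47.5 224. ] 0.842
236 132 [ 42.8  47.4 236. ] 0.836
250 476 [ 44.4  43.9 252.6] 0.78
frame z 1114 [101.9 102.7 103.5]
```

Request:
step_arm(deltas="1 0.35 0 0; 1 0.35 0 0")

```text
time_s: 22.3
position: [0.5509, 0.2855, 0.2235]
orientation: [-3.088, 0.013, 1.505]
force: [-23.0, -9.2, 12.7]
width: 0.0241
```

```bash
python3 -c "
from wood import *
o=(2.7,.6); p=ang(o); wood('w14'); s=readout.state(); print(s['torque'],s['q'])"
```

```text
t 22.3 box mm [50.3 44.5] z 223.5 rpy [-3.088  0.013  1.505] dyaw 0.424 F [-23.   -9.2  12.7] w 24.1
knob [47.6 43.9] r 64.7 phi 0.745
212 82 [ 43.5  46.4 212.1] 0.818
224 85 [ 43.7  46.3 224. ] 0.815
236 101 [ 43.9  46.1 236.1] 0.81
250 377 [ 45.5  42.3 252.4] 0.75
frame z 1192 [101.8 102.7 103.5]
[-1.77160499  3.93576489 -0.04656004] [0.35960341 0.36917532 1.32323771 0.01060137 1.50526246 0.42466959]
```

End stop confirmed: 23 N reaction with no further turn, and the frame top is at ~102 mm. Now I ease off, open, turn the jaws across the arm and rise to hold the knob.

Request:
step_arm(deltas="-0.3 -0.1 0 0; 0 0 0 0; 0 0 0 0; 0 0 0 0", grip=-0.1)

```text
time_s: 22.75
position: [0.5486, 0.2869, 0.2218]
orientation: [-3.087, 0.009, 1.505]
force: [-0.1, -0.3, 0.7]
width: 0.0509
```

Request:
step_arm(deltas="0 0 0.6 0.13; 0 0 0.6 0.13; 0 0 0 0.125; 0 0 0 0")

```text
time_s: 23.15
position: [0.5524, 0.2885, 0.2331]
orientation: [-3.092, 0.008, 1.904]
force: [0.8, 0.6, -0.1]
width: 0.0515
```

```bash
python3 -c "
from b import *
rel(); to(43.5,46.3)
fn='w15'; save('wrist',fn); Q=(cloud(fn)-[B[0],B[1],0])@R.from_euler('z',-Y-.81).as_matrix().T*1000
im=cv2.imread('pics/w15.png').astype(int); w=(im[...,2]-im[...,0]>50)&(Q[...,2]>190)&(Q[...,2]<262)&(abs(Q[...,0]-62)<30)&(abs(Q[...,1])<20)
q=Q[w]
for z in range(200,262,8):
  k=abs(q[:,2]-z)<4
  if k.sum()>5: print(z,k.sum(),q[k].max(0).round(1),q[k].min(0).round(1))"
```

```text
t 23.15 box mm [53.6 44.6] z 233.1 rpy [-3.092  0.008  1.904] dyaw 0.822 F [ 0.8  0.6 -0.1] w 51.5
to (43.5, 46.3) [-0.63 -0.81]
200 42 [ 70.2   4.1 204. ] [ 67.   -6.7 197.7]
208 140 [ 70.8   7.4 211.9] [ 65.7  -8.3 204. ]
216 191 [ 70.1   7.6 219.9] [ 65.   -8.4 212.1]
224 219 [ 69.2   7.8 228. ] [ 63.4  -8.5 220. ]
232 228 [ 69.3   7.9 236. ] [ 63.4  -8.3 228. ]
240 202 [ 67.9   7.7 243.9] [ 62.5  -8.  236. ]
248 246 [ 68.8  10.7 252. ] [ 44.6 -12.2 244. ]
256 1553 [ 68.8  11.  257.5] [ 45.  -12.2 252. ]
```

Request:
step_arm(deltas="-0.3 -1.42 0.2 -0.012; 0 0 0 0; 0 0 0 0")

```text
time_s: 23.5
position: [0.5498, 0.2727, 0.2348]
orientation: [-3.093, 0.008, 1.883]
force: [-0.4, 0.1, -0.1]
width: 0.0519
```

```bash
python3 -c "
from b import *
arm(.81); to(39.6,40.6)"
```

```text
t 23.5 box mm [38.5 39.4] z 234.8 rpy [-3.093  0.008  1.883] dyaw 0.802 F [-0.4  0.1 -0.1] w 51.9
s 55.1 lat -0.7 theta 1.459 r 61.7
to (39.6, 40.6) [-0.05  0.15]
```

Request:
step_arm(deltas="-0.05 0.15 0 0; 0 0 0 0; 0 0 0 0; 0 0 0 0; 0 0 0 0", grip=1, grip_force=20)

```text
time_s: 24.0
position: [0.5483, 0.2738, 0.235]
orientation: [-3.091, 0.008, 1.881]
force: [-1.1, -0.7, 1.0]
width: 0.0243
```

Request:
step_arm(deltas="0.37 -1.13 -0.21 0; 0.37 -1.12 -0.46 0; 0.34 -1.02 -0.69 0; 0 0 0 0")

```text
time_s: 24.4
position: [0.5589, 0.2394, 0.2207]
orientation: [-3.09, 0.006, 1.882]
force: [-0.8, -0.0, -0.9]
width: 0.024
```

```bash
sed -i 's/^    print(.s.,s.round.*$/    k=(z+12.7-184,62-s); print("s",s.round(1),"lat",l.round(1),"th",np.arctan2(*k).round(3),"r",np.hypot(*k).round(1))/' b.py; python3 -c "
from b import *
arm(.81)"
```

```text
t 24.4 box mm [13.3 15.8] z 220.7 rpy [-3.09   0.006  1.882] dyaw 0.8 F [-0.8 -0.  -0.9] w 24.0
s 20.6 lat 1.2 th 0.873 r 64.4
```

Request:
step_arm(deltas="0.29 -0.66 -0.85 0; 0.26 -0.66 -1.05 0; 0.16 -0.47 -1.16 0; 0.07 -0.2 -0.9 0; 0 0 0 0")

```text
time_s: 24.9
position: [0.5664, 0.2152, 0.1765]
orientation: [-3.086, 0.008, 1.88]
force: [-1.6, 0.9, 1.2]
width: 0.0246
```

```bash
python3 -c "
from b import *
arm(.81)"
```

```text
t 24.9 box mm [-4.5 -2.2] z 176.5 rpy [-3.086  0.008  1.88 ] dyaw 0.799 F [-1.6  0.9  1.2] w 24.6
s -4.7 lat 1.7 th 0.078 r 66.9
```

Request:
step_arm(deltas="0.05 0.2 -0.3 0; 0 0 -0.3 0; 0 0 -0.2 0; 0 0 0 0")

```text
time_s: 25.3
position: [0.5666, 0.2152, 0.1674]
orientation: [-3.083, 0.012, 1.881]
force: [-2.5, -1.6, 0.6]
width: 0.0241
```

```bash
python3 -c "
from b import *
arm(.81)"
```

```text
t 25.3 box mm [-4.4 -2.4] z 167.4 rpy [-3.083  0.012  1.881] dyaw 0.8 F [-2.5 -1.6  0.6] w 24.1
s -4.8 lat 1.5 th -0.058 r 66.9
```

Request:
step_arm(deltas="0 0 0 0; 0 0 0 0; 0 0 0 0; 0 0 0 0", grip=-0.3)

```text
time_s: 25.7
position: [0.5692, 0.2179, 0.1679]
orientation: [-3.09, 0.01, 1.882]
force: [-0.9, 0.8, 0.4]
width: 0.0528
```

Request:
step_arm(deltas="0 0 2 0; 0 0 3 0; 0 0 4 0; 0.9 -2.8 3 0; 1.2 -3.8 0 0; 0 0 0 0")

```text
time_s: 26.3
position: [0.5908, 0.1523, 0.2921]
orientation: [-3.093, 0.009, 1.886]
force: [-0.0, 0.3, -0.9]
width: 0.061
```

```bash
python3 -c "
from b import *
rel(); save('wrist','w20'); save('scene','s20'); save('top','t20')
Q=(cloud('w20')-[B[0],B[1],0])@R.from_euler('z',-Y-.81).as_matrix().T*1000
im=cv2.imread('pics/w20.png').astype(int); w=(im[...,2]-im[...,0]>50)&(Q[...,2]>172)&(Q[...,2]<262)&(np.hypot(Q[...,0],Q[...,1])<90)
q=Q[w]; 
for s in range(-12,66,8):
  k=abs(q[:,0]-s)<4
  if k.sum()>5: print(s,k.sum(),'lat',q[k,1].min().round(1),q[k,1].max().round(1),'ztop',np.percentile(q[k,2],95).round(1))
print('near end',q[:,0].min())
i=im.min(-1); Qb=(cloud('w20')-[B[0],B[1],0])@R.from_euler('z',-Y).as_matrix().T*1000
f=(i>170)&(abs(Qb[...,0])<52)&(abs(Qb[...,1])<33)&(Qb[...,2]>80)&(Qb[...,2]<135); print('frame z',f.sum(),np.percentile(Qb[f][:,2],[10,50,90]).round(1))
b=cv2.imread('pics/t20.png')[120:340,100:480]; a=cv2.imread('pics/w20.png')
cv2.imwrite('pics/m20.png',np.vstack([cv2.resize(b,(520,301)),cv2.resize(a[:340],(520,276))]))"
```

```text
t 26.3 box mm [-48.5 -53.4] z 292.1 rpy [-3.093  0.009  1.886] dyaw 0.804 F [-0.   0.3 -0.9] w 61.0
-4 263 lat -10.7 11.8 ztop 198.5
4 329 lat -10.7 11.7 ztop 197.9
12 305 lat -8.5 9.6 ztop 196.3
20 309 lat -8.5 9.5 ztop 196.1
28 326 lat -9.1 9.4 ztop 196.1
36 312 lat -9.0 9.2 ztop 196.3
44 312 lat -8.9 8.3 ztop 196.0
52 186 lat -8.2 10.9 ztop 194.6
near end -6.522548098477395
frame z 1826 [101.5 102.6 103.7]
```

View pics/m20.png

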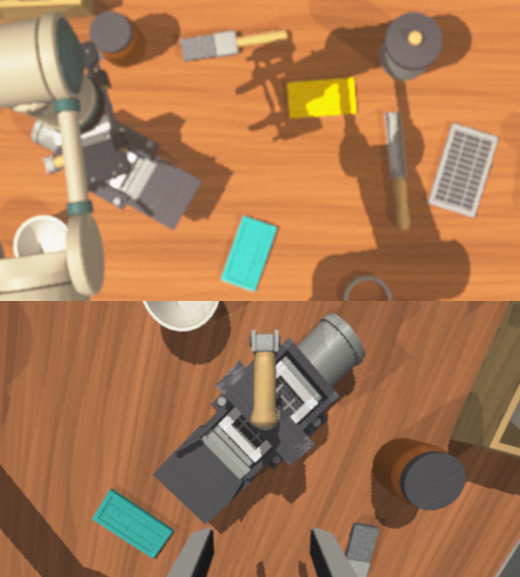

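The top picture shows the bench otherwise unchanged. The lower one shows the grip folded along the arm (knob about (265,418), hinge about (265,343)) and the frame down on the screen. The gripper is clear, so I hand in.

```bash
python3 -c "
from h import *
print(readout.state()['time_s'], job.close_job())"
```

```text
the job is handed in; nothing more can be done
26.45 None
```

The job is done and handed in at 26.45 s, well under the 72 s limit. The narrower screen is in its pocket and clamped, the grip is folded flat, and the gripper is clear of everything.

- **Screen:** I laid it on the ledge with its front edge already on the lip, then pushed it in with the fingers. Depth showed its top at z ≈ 90 mm along the parts I could see, so it lies flat.
- **Crank:** It started about 0.4 rad in. I wound it clockwise to the end stop, where it pushed back with 23 N and turned no further. The arm then pointed along about 0.80–0.81 rad, and the stop is at 0.80.
- **Clamp:** The frame's top read about 102.6 mm after I let go, the same as at the stop, so it has stayed clamped. At full clamp it should be about 101 mm, but this depth reading also ran about 1.4 mm high before winding.
- **Grip:** After folding, its top was level at about 196 mm along the wooden part.
- **Rest of the bench:** The last pictures showed nothing else displaced. I compared that by eye, not by measurement.

**What went wrong:** My first attempt to swing the grip up slipped and left it leaning at about 1.36 rad. I gripped it again and stood it upright before winding. The tool also picked up a tilt of about 3° along the way, which had no visible effect.

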